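Scoop two ointment jars out of the corner of the tote

TASK

At the pharmacy counter, take the scoop by its handle and run it along the floor of the tote into the corner where the two small ointment jars lie, so that the walls hold them back and both end up in the scoop. Then lift the scoop out and stand it, with both jars still in it, on the free counter outside the tote, and let go; handle the jars only with the scoop, never with the gripper.

Things in the scene. Friction and masses are not known exactly. Their poses are not given: they have to be found in the camera images.
- scoop: Loose flat metal scoop, 0.22 kg, standing in the tote away from the jars. Origin: centre of underside; +x to the open lip. Pan x -50 to 50, y -41 to 41 mm; floor 2.5 mm, front 8 mm sloping to a 1 mm lip; back wall 34 high; side walls 3 thick, 26 high, x -50 to 21. Black bar handle along x over it: 20 mm wide, x -50 to 20, z 70 to 96, post at the back; pinch across from above near x -15.
- bin: Open grey tote, fixed, 330 x 220 x 55 mm (its x, y, z), walls and floor 5 mm: inside x -160 to 160, y -105 to 105. Origin: centre of underside, on the counter. The jars are near one of the two corners of its +x end (+y or -y side); a taller bottle (36 mm wide, 75 high), not wanted, is near the other. 180 mm of counter beyond its -x end is free.
- jar_a: Small round white lidded ointment jar, 34 mm diameter, 22 mm high, about 25 g, smooth, foot rounded so that a scoop's lip slides under it once a wall holds it. Loose in the tote, 5 to 25 mm from the +x end wall and 8 to 20 mm from the side wall. Origin: centre of underside.
- jar_b: Second jar, the same as jar_a, standing next to it along the tote's side wall, on the -x side (away from the end wall), centres 36 to 46 mm apart. Origin: centre of its underside, z up.
Not all that is in view belongs to the job. What is meant by the scoop is not green or orange, and is the smaller of those in its own colour.

How it is judged (in metres and radians):
On the way, in this order (a step that is already met when the one before it is completed fails the run):
1. both jars are in the scoop's pan while the scoop is in the tote (x of jar_a in the frame of scoop between -0.05 and 0.05 m and y of jar_a in the frame of scoop between -0.041 and 0.041 m and z of jar_a in the frame of scoop between -0.005 and 0.036 m and x of jar_b in the frame of scoop between -0.05 and 0.05 m and y of jar_b in the frame of scoop between -0.041 and 0.041 m and z of jar_b in the frame of scoop between -0.005 and 0.036 m and x of scoop in the frame of bin between -0.165 and 0.165 m and y of scoop in the frame of bin between -0.11 and 0.11 m and height (world z) of scoop below 0.045 m), for 0.2 s.
2. the scoop is lifted above the tote's rim with both jars in it (x of jar_a in the frame of scoop between -0.05 and 0.05 m and y of jar_a in the frame of scoop between -0.041 and 0.041 m and z of jar_a in the frame of scoop between -0.005 and 0.036 m and x of jar_b in the frame of scoop between -0.05 and 0.05 m and y of jar_b in the frame of scoop between -0.041 and 0.041 m and z of jar_b in the frame of scoop between -0.005 and 0.036 m and height (world z) of scoop above 0.056 m), for 0.1 s.
At the end, for the whole second after the job is handed in: The scoop stands flat on the counter (underside within 10 mm of it, tilt under 0.1 rad), its origin beyond the tote's outer wall by 30 mm or more, released and at rest, and both jars are at rest in its pan (each jar's origin within x -50 to 50 mm, y -41 to 41 mm, z -5 to 36 mm of the scoop's frame) (x of jar_a in the frame of scoop between -0.05 and 0.05 m and y of jar_a in the frame of scoop between -0.041 and 0.041 m and z of jar_a in the frame of scoop between -0.005 and 0.036 m and x of jar_b in the frame of scoop between -0.05 and 0.05 m and y of jar_b in the frame of scoop between -0.041 and 0.041 m and z of jar_b in the frame of scoop between -0.005 and 0.036 m and (x of scoop in the frame of bin above 0.195 m or x of scoop in the frame of bin below -0.195 m or y of scoop in the frame of bin above 0.14 m or y of scoop in the frame of bin below -0.14 m) and height (world z) of scoop below 0.01 m and angle between scoop's own z axis and vertical below 0.1 rad and linear speed of scoop below 0.02 m/s and linear speed of each of jar_a, jar_b below 0.03 m/s); the robot touches nothing.
It fails at once if the gripper touches a jar (contact force between any of the arm, the fingers and jar_a above 1 N or contact force between any of the arm, the fingers and jar_b above 1 N).
It also fails if it takes over 51 s, if anything falls off the work surface, if the arm or the gripper's body presses on something with over 40 N, if the wrist force passes 120 N, or if a joint passes its speed limit or range.

ROBOT

A 6-joint arm with a two-finger parallel gripper is mounted at the origin on the work surface. World frame = base frame: x ahead of the robot, y to its left, z up, the work surface at z = 0. Lengths are in mm, angles in degrees, forces in N, time in s.
With the tool pointing down it reaches from about 300 to 850 mm from the base axis. Payload 4.2 kg.
Tool frame: the origin (TCP) lies between the finger pads; the fingertips stand ahead of it and the grasp point (between the pads) lies 8 mm behind it (env.tip_reach is the x of the fingertips in the tool frame, in mm); x points along the fingers, y is the direction in which the jaws open and shut, and the axes are right-handed (so a half turn about x gives the same grasp; the last joint's range is limited). The gripper opens to 91 mm and grips with 3 to 60 N. Pads are 32 mm wide; open, the fingers measure 118 mm over their backs; the gripper's body (76 mm by 178 mm) begins 60 mm behind the grasp point.
Start: joints at [72.651, 18.312, 89.639, -0, 72.044, -1.146], TCP at [160.453, 552.175, 224.976] pointing down, gripper open.
Joint ranges: [-177.97, 177.97], [-48.28, 115.42], [12.27, 149.76], [-77.06, 257.06], [2.81, 150.46], [-146.56, 146.56]. Speed limits (degrees/s): [147.25, 147.25, 180, 180, 180, 180].

INTERFACE

Orientations are given as [roll, pitch, yaw] about the fixed x, y, z axes, in that order (R = Rz(yaw) Ry(pitch) Rx(roll)).
In Python, from workcell import env, cams gives the robot as it stands.
- The arm moves only by the tool arm_command, never from a script. Its argument "deltas" is a list of rows, each a list of 3 entries, a list of its own where there are three numbers: the opening, from 0 (shut) to 1 (fully open), then the shift along the world's x, y, z in mm, then the turn about the world's z in rad. A call has 1 to 20 rows; each row is the pose to reach, as a shift and turn from the pose commanded when the call began; what a row does not reach only later rows make up. A row lasts 1/10 s, in which the tool goes at most 50 mm and 8.59 degrees, less where a joint would pass 70% of its speed; a pose out of reach is approached as far as the arm can. A call with a gripper value outside its range is refused whole. The fingers move at their own pace and stop on an object; "grip_force" is the grip in N (left out, the last holds). Time passes only in rows, so rows that repeat a pose let the fingers close. It gives the time, the measured TCP pose, the force and the opening at its end, in the units of the state.
- env.state(): the state, without advancing time (a new reading comes with each control period).
- cams.grab_frame(name): name is "side" or "top"; returns a dict with "img" (420x560x3 uint8, red, green, blue), "K" (3x3 intrinsics, pixels), "rvec" (rotation vector, rad) and "tvec" (3), from world to camera coordinates, as OpenCV has them. Camera axes: x right, y down, z forward; pixel columns grow to the right and rows downward; lengths in mm; the calibration is good to about 2 mm. A picture is of the moment at which its call begins. There is no depth.
- env.job_done(): hands the job in, once; it reports no verdict.
Trained networks look in a picture, given as the dict that the camera call returned (one of the last four; its "shot" number tells which), for a name from the list of things; names that differ only in an ending like _2 or _b are one class to them, and where a whole thing is asked for, a point or a joint stands for the part that bears it (a point fixed in the world has none). Each returns a list of dicts, best first, with "conf" (0 to 1); they miss things now and then, are a little off and sometimes report something else, mostly with a low value. They report only what shows in the picture. A call takes as long as a camera call. They do not tell look-alikes from the thing itself.
- cams.silhouettes(picture, name): "region" (420x560 bool, what is visible of it) and "centre" ([column, row] in pixels, amid what is visible of it).
The state is a dict: "time_s": time; "qpos": joint angles; "qvel": joint speeds; "effort": joint torques, N m; "ee_pos": TCP position; "ee_rot": TCP orientation; "force": force on the tool from outside, world axes, zero at the start; "torque": the same for the moment, N m; "gripper_width": finger opening in mm.
Only numpy, scipy, OpenCV 4.12 (cv2) and the standard library are available. Lean on these libraries where they do the work, as an engineer would, in place of code of your own. Each camera call takes 0.05 s, during which the arm holds its last target.

## Working session

There is one attempt and no reset: what is moved stays moved. The work goes in short steps, Python scripts to look and compute and a tool call to move; the robot and the scene stay as the last step left them, time stands still between calls to the robot, and variables do not carry over. Pictures are saved under pics/ and viewed, and the job is handed in when it is done.

Besides the shell and the picture viewer there is one more tool, called after ">>>" by a JSON object that holds its "op" and its "data", one argument or row to a line. arm_command: Moves the arm, as the interface text tells. Its arguments: {"type":"object","properties":{"deltas":{"type":"array","items":{"type":"array"}},"grip_force":{"type":"number"}},"required":["deltas"]}

```bash
mkdir -p pics; ls
cat > h.py <<'E'
import numpy as np, cv2
from workcell import env, cams
def grab(n):
    return cams.grab_frame(n)
def save(f,fn,crop=None,s=1):
    im=f["img"][:,:,::-1]
    if crop: im=im[crop[1]:crop[3],crop[0]:crop[2]]
    if s!=1: im=cv2.resize(np.ascontiguousarray(im),None,fx=s,fy=s,interpolation=cv2.INTER_CUBIC)
    cv2.imwrite("pics/"+fn,im)
def ray(f,u,v):
    R,_=cv2.Rodrigues(np.array(f["rvec"],float)); t=np.array(f["tvec"],float).ravel()
    d=R.T@np.linalg.inv(np.array(f["K"]))@np.array([u,v,1.0]); c=-R.T@t
    return c,d
def atz(f,u,v,z):
    c,d=ray(f,u,v); return c+d*(z-c[2])/d[2]
def proj(f,P):
    p,_=cv2.projectPoints(np.array(P,float).reshape(-1,3),np.array(f["rvec"],float),np.array(f["tvec"],float),np.array(f["K"],float),None)
    return p.reshape(-1,2)
E
python3 - <<'E'
from h import *
for n in("top","side"):
    f=grab(n); save(f,n+"0.png"); c,_=ray(f,0,0); print(n,c.round())
    np.save(n+"0.npy",f,allow_pickle=True)
    for nm in("scoop","bin","jar_a"):
        for d in cams.silhouettes(f,nm):
            print(nm,round(d["conf"],2),np.round(d["centre"]),d["region"].sum())
print(env.state(),env.tip_reach)
E
```

```text
pics
top [424. -65. 856.]
scoop 0.96 [295. 106.] 2626
scoop 0.73 [395. 342.] 5119
scoop 0.64 [317. 225.] 1822
scoop 0.56 [221. 241.] 157
bin 0.88 [274. 213.] 13713
jar_a 0.51 [219. 241.] 192
jar_a 0.45 [240. 244.] 179
jar_a 0.28 [314. 222.] 1764
side [ 502. -909.  774.]
scoop 0.89 [341. 320.] 1954
scoop 0.72 [274. 249.] 1136
scoop 0.71 [159. 308.] 5505
scoop 0.58 [389. 222.] 2890
bin 0.59 [280. 225.] 8373
jar_a 0.69 [249. 205.] 150
jar_a 0.46 [256. 197.] 133
{'time_s': 0.4, 'qpos': array([ 7.26508847e+01,  1.83171391e+01,  8.96482612e+01, -4.11522435e-04,
        7.20425160e+01, -1.14807391e+00]), 'qvel': array([ 0.02318678, -0.0512745 , -0.15090188, -0.04192116, -0.01686238,
       -0.08250656]), 'effort': array([-6.12535678e-05, -4.11891961e+01, -2.31915593e+01,  7.26338010e-02,
        3.97395599e-02, -3.34298136e-05]), 'ee_pos': array([160.43853842, 552.11604398, 224.86049752]), 'ee_rot': array([ -88.3171407 ,   89.99207399, -104.51805516]), 'force': array([0.14885377, 0.35610239, 0.32857912]), 'torque': array([-0.04804559, -0.02519325,  0.04051856]), 'gripper_width': 91.27132799713723} 11.0
```

View pics/top0.png

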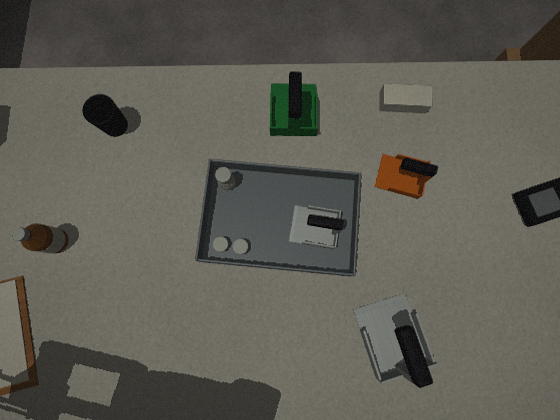

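View pics/side0.png

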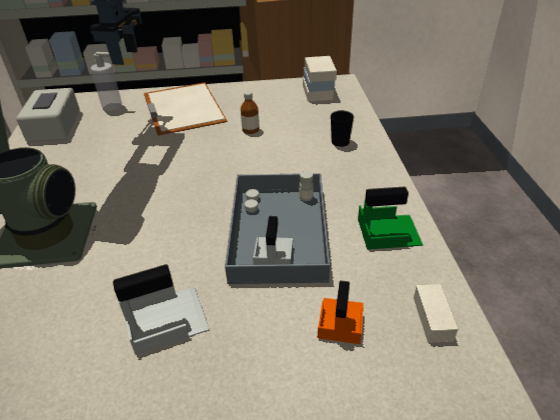

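Four scoops show in the top picture: green at (295,106), orange at (405,172), a large grey one at (395,342), and a small grey one in the tote at (317,225). The small grey one fits, since it isn't green or orange and is the smaller of the two greys. The jars are at (221,243) and (240,246), and the bottle is at (224,176). I'll confirm the scoop in a crop and measure.

Run:
```python
from h import *
f=np.load("top0.npy",allow_pickle=True).item()
save(f,"top0c.png",(190,150,370,285),4.4)
g=np.load("side0.npy",allow_pickle=True).item()
save(g,"side0c.png",(215,165,345,290),4.6)
# direction
for uv in((210,160),(360,173),(355,274),(197,262)): print(uv,atz(f,*uv,55).round(1))
```

```text
(210, 160) [687.1  80.6  55. ]
(360, 173) [ 653.1 -241.4   55. ]
(355, 274) [ 440.1 -219.2   55. ]
(197, 262) [469.5 102.9  55. ]
```

View pics/top0c.png

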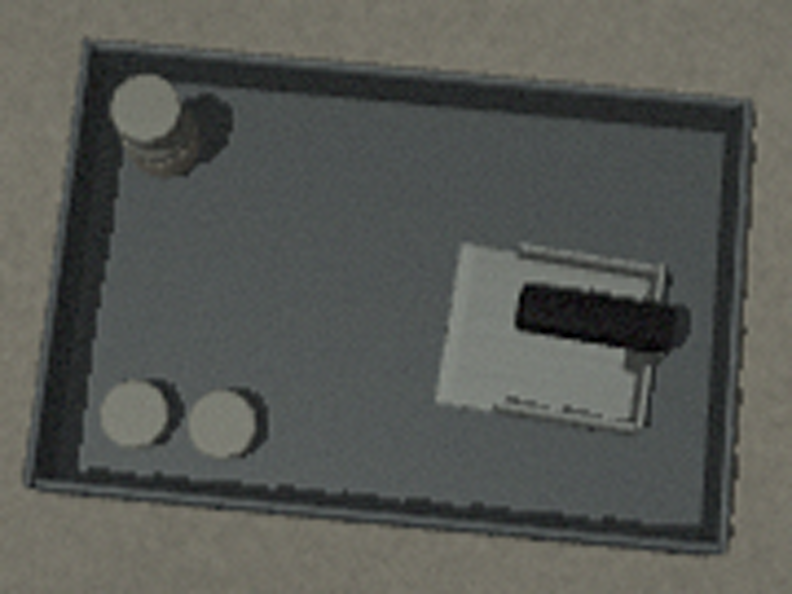

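View pics/side0c.png

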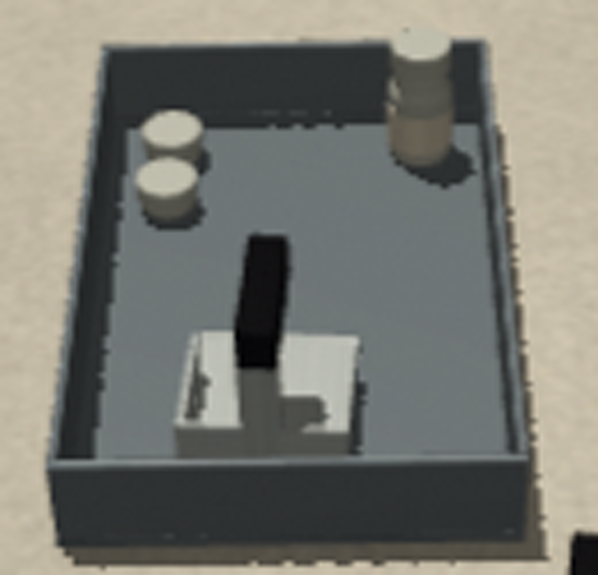

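```bash
cat >> h.py <<'E'
from scipy.optimize import least_squares
def fit(obs,x0):
    # obs: list (frame, local pts, pix); pose x,y,yaw(rad),z fixed
    def res(p):
        c,s=np.cos(p[2]),np.sin(p[2]); out=[]
        for f,L,U in obs:
            L=np.array(L,float); W=np.c_[p[0]+c*L[:,0]-s*L[:,1],p[1]+s*L[:,0]+c*L[:,1],L[:,2]]
            out.append((proj(f,W)-U).ravel())
        return np.concatenate(out)
    r=least_squares(res,x0,loss="soft_l1"); return r.x,res(r.x).reshape(-1,2)
def tobin(P,b):
    c,s=np.cos(b[2]),np.sin(b[2]); d=np.array(P)[:2]-b[:2]; return np.array([c*d[0]+s*d[1],-s*d[0]+c*d[1]])
E
python3 - <<'E'
from h import *
f=np.load("top0.npy",allow_pickle=True).item(); g=np.load("side0.npy",allow_pickle=True).item()
T=lambda P:np.array(P)/4.4+[190,150]-.5+.5/4.4; S=lambda P:np.array(P)/4.6+[215,165]-.5+.5/4.6
tb=T([(86,40),(751,100),(724,552),(27,486)]); L=[(165,-110,55),(-165,-110,55),(-165,110,55),(165,110,55)]
sb=S([(486,41),(530,462),(47,464),(103,44)])
b,r=fit([(f,L,tb)],[560,-65,1.47]); print("bin top",b,np.degrees(b[2]));print(r.round(1).tolist())
b2,r2=fit([(g,L,sb)],[560,-65,1.47]); print("bin side",b2,np.degrees(b2[2]));print(r2.round(1).tolist())
b,r=fit([(f,L,tb),(g,L,sb)],[560,-65,1.47]); print("bin",b,np.degrees(b[2]))
np.save("bin.npy",b)
# scoop: lip corners z=6, side wall tops z=31, handle top z=101
st=T([(461,242),(435,404),(664,262),(638,430),(519,282),(515,325)])
Ls=[(50,-41,6),(50,41,6),(-50,-41,36),(-50,41,36),(20,-10,101),(20,10,101)]
s,r=fit([(f,Ls,st)],[540,-160,1.47]); print("scoop",s,np.degrees(s[2]));print(r.round(1).tolist())
ss=S([(358,337),(190,333),(247,236),(289,237),(237,365),(276,366)])
Lg=[(50,-41,6),(50,41,6),(20,10,101),(20,-10,101),(-50,10,101),(-50,-10,101)]
s2,r=fit([(g,Lg,ss)],[540,-160,1.47]); print("scoop side",s2,np.degrees(s2[2]));print(r.round(1).tolist())
s,r=fit([(f,Ls,st),(g,Lg,ss)],[540,-160,1.47]); print("scoop",s,np.degrees(s[2]),tobin(s,b)); np.save("scoop.npy",s)
for nm,u,v in(("a",*T((135,412))),("b",*T((222,424)))):
    P=atz(f,u,v,27); print("jar",nm,P.round(1),tobin(P,b).round(1))
for nm,u,v in(("a",*S((172,131))),("b",*S((167,175)))):
    P=atz(g,u,v,27); print("jar",nm,P.round(1),tobin(P,b).round(1))
E
```

```text
bin top [564.21827053 -67.83587386   1.46137254] 83.73047895466192
[[-0.8, -0.7], [0.8, -0.5], [1.2, 0.6], [-1.3, 0.3]]
bin side [565.28521604 -63.98415284   1.45762801] 83.51593313271137
[[0.5, -0.7], [0.0, -0.3], [-0.4, 0.7], [-0.1, 0.1]]
bin [564.63969234 -66.38546988   1.45996808] 83.65000926137313
scoop [ 545.68265665 -141.95735984    1.39330988] 79.83077559417559
[[-0.5, 0.5], [-0.4, -0.2], [-0.3, 0.6], [0.6, 0.1], [0.6, -0.5], [0.0, -0.4]]
scoop side [ 545.45074576 -143.55363817    1.41948247] 81.33035466990717
[[-0.4, 0.9], [1.6, 1.4], [-0.3, 0.5], [-0.4, 0.3], [-0.4, -5.7], [0.7, -5.8]]
scoop [ 545.63798785 -142.23198399    1.40209856] 80.33432995024627 [-77.48280021  10.49638741]
jar a [510.  60.  27.] [119.6  68.3]
jar b [503.5  17.7  27. ] [76.9 70.1]
jar a [509.5  62.4  27. ] [121.9  69.1]
jar b [504.4  23.3  27. ] [82.5 69.8]
```

```bash
cat >> h.py <<'E'
from scipy.spatial.transform import Rotation as Rn
def tool():
    s=env.state(); R=Rn.from_euler("xyz",s["ee_rot"],degrees=True).as_matrix()
    return s,R,np.degrees(np.arctan2(R[1,1],R[0,1]))
E
python3 - <<'E'
from h import *
s,R,a=tool(); print(R.round(2),a,s["qpos"])
sc=np.load("scoop.npy"); 
for yaw in (sc[2],): print(sc[:2]-15*np.array([np.cos(yaw),np.sin(yaw)]),np.degrees(yaw))
E
```

```text
[[-0.    0.28  0.96]
 [-0.    0.96 -0.28]
 [-1.   -0.    0.  ]] 73.79908552740277 [ 7.26508847e+01  1.83171391e+01  8.96482612e+01 -4.11522435e-04
  7.20425160e+01 -1.14807391e+00]
[ 543.11950668 -157.01904768] 80.33432995024627
```

>>> {"op": "arm_command", "data": {
  "deltas": [
    [1, [191, -354, 0], -0.73],
    [1, [191, -354, 0], -0.73],
    [1, [191, -354, 0], -0.73],
    [1, [191, -354, 0], -0.73],
    [1, [191, -354, 0], -0.73],
    [1, [191, -354, 0], -0.73],
    [1, [191, -354, 0], -0.73],
    [1, [191, -354, 0], -0.73],
    [1, [382.7, -709, -45], -1.462],
    [1, [382.7, -709, -45], -1.462],
    [1, [382.7, -709, -45], -1.462],
    [1, [382.7, -709, -45], -1.462],
    [1, [382.7, -709, -45], -1.462],
    [1, [382.7, -709, -45], -1.462],
    [1, [382.7, -709, -45], -1.462],
    [1, [382.7, -709, -45], -1.462],
    [1, [382.7, -709, -45], -1.462],
    [1, [382.7, -709, -45], -1.462],
    [1, [382.7, -709, -45], -1.462],
    [1, [382.7, -709, -45], -1.462]
  ],
  "grip_force": 45
}}

```text
time_s: 2.4
ee_pos: [542.5, -155.3, 180.4]
ee_rot: [-169.7, 90.0, 90.4]
force: [0.1, 0.1, -0.4]
gripper_width: 91.6
```

Run:
```python
from h import *
s,R,a=tool(); print(s["time_s"],s["ee_pos"],a,R[:,0].round(3),s["qpos"].round(1))
f=grab("side"); save(f,"side1.png",(200,100,400,300),3); print(proj(f,[s["ee_pos"]]))
```

```text
2.4 [ 542.50992389 -155.29693019  180.37637195] -9.880204263901604 [-0.  0. -1.] [-17.2  19.2  95.1   0.   65.8  -7.3]
[[269.53474605 197.06100801]]
```

View pics/side1.png

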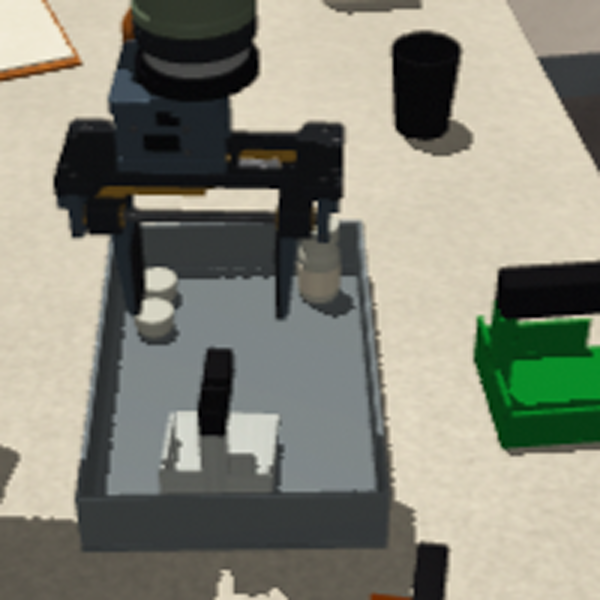

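The gripper is open and centred above the handle, which shows at (217,390) in the crop. Now I descend and pinch.

>>> {"op": "arm_command", "data": {
  "deltas": [
    [1, [0, 0, -40], 0],
    [1, [0, 0, -70], 0],
    [1, [0, 0, -90], 0],
    [1, [0, 0, -101], 0],
    [1, [0, 0, -101], 0],
    [1, [0, 0, -101], 0],
    [0, [0, 0, -101], 0],
    [0, [0, 0, -101], 0],
    [0, [0, 0, -101], 0],
    [0, [0, 0, -101], 0],
    [0, [0, 0, -101], 0],
    [0, [0, 0, -101], 0],
    [0, [0, 0, -101], 0],
    [0, [0, 0, -101], 0],
    [0, [0, 0, -101], 0],
    [0, [0, 0, -101], 0]
  ],
  "grip_force": 45
}}

```text
time_s: 4.05
ee_pos: [543.2, -156.8, 79.0]
ee_rot: [89.6, 90.0, -10.4]
force: [1.1, 0.7, -0.2]
gripper_width: 20.1
```

Run:
```python
from h import *
s,R,a=tool(); print(s["time_s"],s["ee_pos"],a,s["force"],s["torque"],s["gripper_width"])
f=grab("side"); save(f,"side2.png",(200,120,400,300),3.3)
```

```text
4.05 [ 543.17859044 -156.84574714   78.95263163] -9.973577994578939 [ 1.0875848   0.74704827 -0.18060668] [-0.11798996  0.05624963  0.01297433] 20.113047765232803
```

View pics/side2.png

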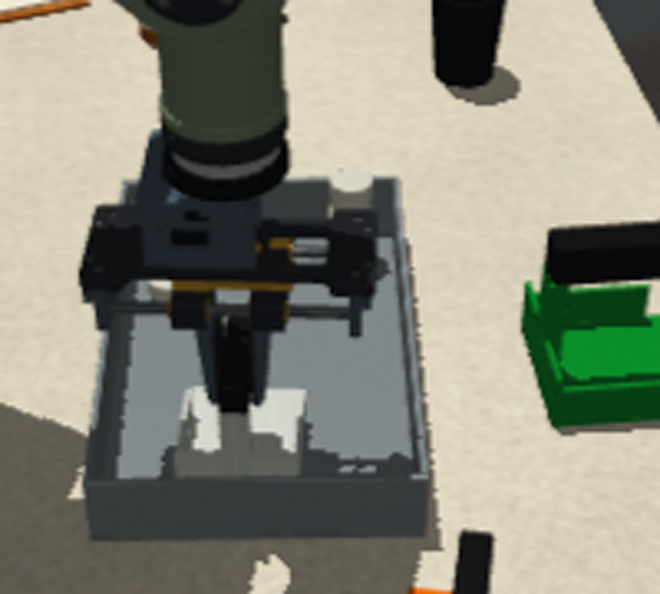

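>>> {"op": "arm_command", "data": {
  "deltas": [
    [0, [0, 0, 2], 0],
    [0, [-4, 8, 2], 0.01],
    [0, [-12, 22, 2], 0.03],
    [0, [-22, 40, 2], 0.05],
    [0, [-32, 58, 2], 0.063],
    [0, [-37, 68, 2], 0.063],
    [0, [-39, 72, 2], 0.063],
    [0, [-39, 72, 2], 0.063],
    [0, [-39, 72, 0], 0.063],
    [0, [-39, 72, 0], 0.063],
    [0, [-39, 72, 0], 0.063]
  ],
  "grip_force": 45
}}

```text
time_s: 5.2
ee_pos: [504.6, -85.3, 79.0]
ee_rot: [79.6, 90.0, -16.8]
force: [1.5, -0.4, -1.4]
gripper_width: 19.9
```

Run:
```python
from h import *
s,R,a=tool(); print(s["time_s"],s["ee_pos"],a,s["force"],s["torque"],s["gripper_width"])
b=np.load("bin.npy"); print(tobin(s["ee_pos"],b))
f=grab("side"); save(f,"side3.png",(215,150,345,300),4); np.save("side3.npy",f,allow_pickle=True)
f=grab("top"); save(f,"top3.png",(190,150,370,285),4.4); np.save("top3.npy",f,allow_pickle=True)
```

```text
5.2 [504.58897835 -85.33923662  78.95223462] -6.400933176539645 [ 1.47296006 -0.36287285 -1.36661794] [-0.11801146  0.03344312 -0.01464472] 19.88920861512435
[-25.47918146  57.58597778]
```

View pics/side3.png

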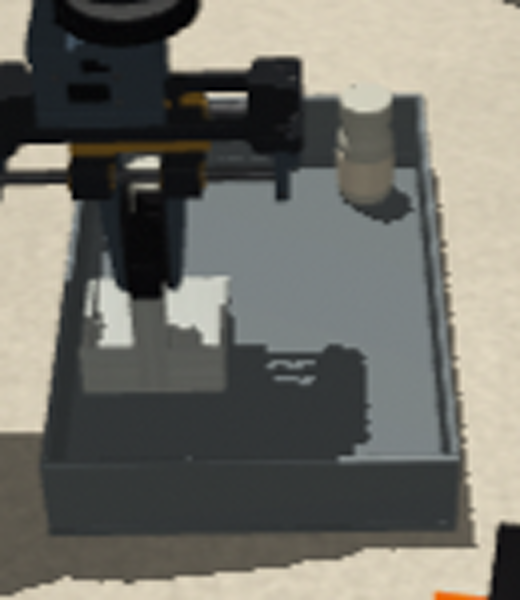

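View pics/top3.png

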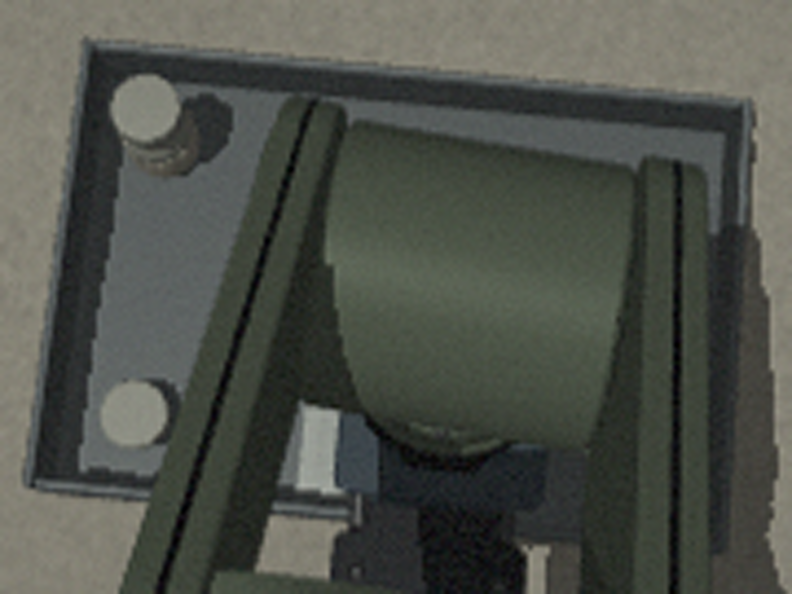

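Run:
```python
from h import *
f=np.load("side3.npy",allow_pickle=True).item()
b=np.load("bin.npy"); S=lambda u,v:(u/4+215-.4,v/4+150-.4)
for u,v,z in((82,392,5),(226,390,5),(81,346,39),(226,347,39),(230,278,6),(88,276,31)): print(z,tobin(atz(f,*S(u,v),z),b).round(1))
# predicted bin inner wall line at floor
c,s=np.cos(b[2]),np.sin(b[2])
for X in(-100,-40,0): print(X,((proj(f,[[b[0]+c*X-s*105,b[1]+s*X+c*105,z] for z in(5,55)])-[215,150])*4).round().tolist())
```

```text
5 [-56.1 100.7]
5 [-56.4  16.7]
39 [-53.4  98.4]
39 [-56.2  15.3]
6 [41.9 16.2]
31 [ 17.1 100.6]
-100 [[67.0, 445.0], [58.0, 381.0]]
-40 [[75.0, 371.0], [67.0, 308.0]]
0 [[81.0, 325.0], [73.0, 263.0]]
```

>>> {"op": "arm_command", "data": {
  "deltas": [
    [0, [-3, 0.5, -0.5], 0],
    [0, [-3, 0.5, -1], 0],
    [0, [-2.5, 5, -1], 0],
    [0, [-2, 10, -1], 0],
    [0, [-1.5, 15, -1], 0],
    [0, [-1, 20, -1], 0],
    [0, [-0.5, 25, -1], 0],
    [0, [0, 30, -1], 0],
    [0, [0.5, 35, -1], 0],
    [0, [1, 38, -1], 0],
    [0, [1.4, 40, -1], 0],
    [0, [1.4, 40, -1], 0]
  ]
}}

```text
time_s: 6.5
ee_pos: [506.1, -44.9, 78.9]
ee_rot: [82.9, 89.9, -13.4]
force: [-0.3, 0.5, 5.0]
gripper_width: 20.0
```

Run:
```python
from h import *
s,R,a=tool(); print(s["time_s"],s["ee_pos"],a,s["force"],s["torque"],s["gripper_width"])
b=np.load("bin.npy"); print(tobin(s["ee_pos"],b))
f=grab("side"); save(f,"side4.png",(215,150,345,300),4); np.save("side4.npy",f,allow_pickle=True)
```

```text
6.5 [506.08088377 -44.85543495  78.93053737] -6.334052452703688 [-0.2751299   0.46776936  5.04171222] [-0.07210182  0.28363167  0.03412398] 19.99320958434264
[14.92125234 60.58079477]
```

View pics/side4.png

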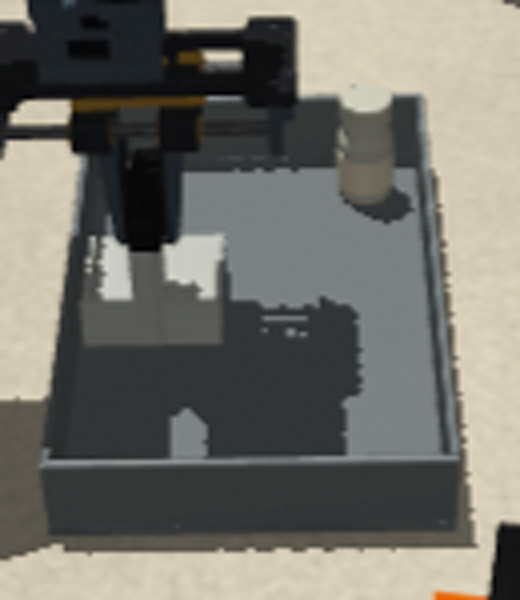

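>>> {"op": "arm_command", "data": {
  "deltas": [
    [0, [0.5, 4, 0], 0],
    [0, [1, 8, 0], 0],
    [0, [1.3, 12, 0], 0],
    [0, [1.8, 16, 0], 0],
    [0, [2.2, 20, 0], 0],
    [0, [2.7, 24, 0], 0],
    [0, [3.1, 28, 0], 0],
    [0, [3.6, 32, 0], 0],
    [0, [4, 36, 0], 0],
    [0, [4.5, 40, 0], 0],
    [0, [5, 45, 0], 0],
    [0, [5, 45, 0], 0]
  ]
}}

```text
time_s: 7.75
ee_pos: [511.1, 0.5, 78.9]
ee_rot: [98.4, 89.9, 2.1]
force: [-0.0, 1.2, 5.8]
gripper_width: 19.8
```

```bash
cat > look.py <<'E'
from h import *
import sys
n=sys.argv[1]
s,R,a=tool(); print(s["time_s"],s["ee_pos"],a,s["force"],s["torque"],s["gripper_width"])
b=np.load("bin.npy"); print(tobin(s["ee_pos"],b))
f=grab("side"); g=grab("top")
A=f["img"][140:280,215:345,::-1]; B=g["img"][150:290,185:315,::-1]
cv2.imwrite("pics/"+n+".png",cv2.resize(np.hstack([A,B]),None,fx=3,fy=3,interpolation=cv2.INTER_CUBIC))
E
python3 look.py p5
```

```text
7.75 [5.11109877e+02 4.86062507e-01 7.89278518e+01] -6.340752436175873 [-0.03027316  1.23788076  5.83797277] [ 0.04907241  0.23463705 -0.02937117] 19.840498221970407
[60.54078633 60.5974934 ]
```

View pics/p5.png

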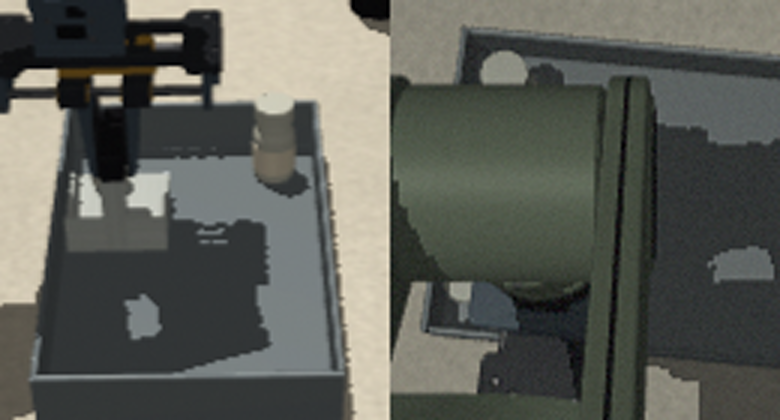

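>>> {"op": "arm_command", "data": {
  "deltas": [
    [0, [0.4, 4, 0], 0],
    [0, [0.9, 8, 0], 0],
    [0, [1.3, 12, 0], 0],
    [0, [1.8, 16, 0], 0],
    [0, [2.2, 20, 0], 0],
    [0, [2.6, 23, 0], 0],
    [0, [2.8, 25, 0], 0],
    [0, [2.8, 25, 0], 0]
  ]
}}

```text
time_s: 8.65
ee_pos: [513.8, 25.1, 78.9]
ee_rot: [84.8, 89.9, -11.5]
force: [0.2, 0.6, 6.3]
gripper_width: 19.9
```

```bash
python3 look.py p6
```

```text
8.65 [513.84766972  25.11347912  78.92870594] -6.332161641400544 [0.23418417 0.56701173 6.31938468] [-0.07116177  0.30217388  0.12644397] 19.8785684063614
[85.31991367 60.6003264 ]
```

View pics/p6.png

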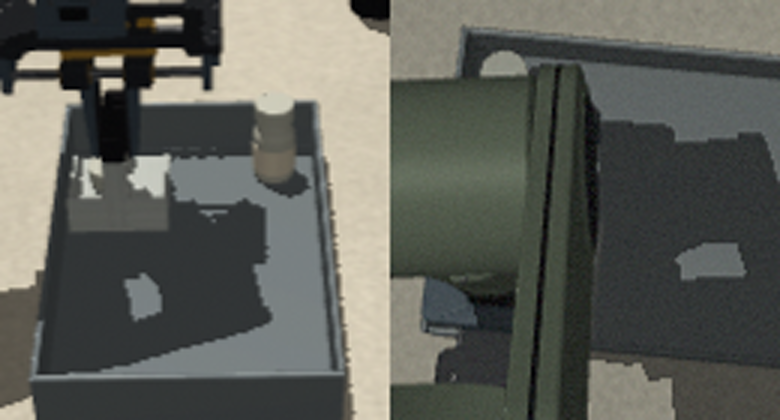

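Force is still low, so there's no wall contact yet. I go on in small steps.

>>> {"op": "arm_command", "data": {
  "deltas": [
    [0, [0.2, 2, 0], 0],
    [0, [0.4, 4, 0], 0],
    [0, [0.7, 6, 0], 0],
    [0, [0.7, 6, 0], 0]
  ]
}}

```text
time_s: 9.15
ee_pos: [514.5, 31.0, 78.9]
ee_rot: [81.9, 89.9, -14.4]
force: [-0.0, -0.3, 6.0]
gripper_width: 19.7
```

>>> {"op": "arm_command", "data": {
  "deltas": [
    [0, [0.1, 1, 0], 0],
    [0, [0.2, 2, 0], 0],
    [0, [0.3, 3, 0], 0],
    [0, [0.3, 3, 0], 0]
  ]
}}

```text
time_s: 9.55
ee_pos: [514.8, 33.9, 78.9]
ee_rot: [74.5, 89.9, -21.9]
force: [-0.4, -0.9, 5.8]
gripper_width: 19.8
```

```bash
python3 look.py p7
python3 - <<'E'
from h import *
f=grab("side"); save(f,"p7s.png",(215,140,315,230),7)
for nm in("jar_a","scoop"):
    for d in cams.silhouettes(f,nm): print(nm,round(d["conf"],2),np.round(d["centre"]),d["region"].sum())
E
```

```text
9.55 [514.80315088  33.87650538  78.92265801] -6.335816381824489 [-0.4467123  -0.88673508  5.79030732] [-0.25166908  0.29692005  0.07966307] 19.79779669098492
[94.13485497 60.61991116]
scoop 0.88 [387. 219.] 2820
scoop 0.83 [256. 198.] 1041
scoop 0.79 [158. 309.] 5371
scoop 0.79 [338. 316.] 2013
```

View pics/p7s.png

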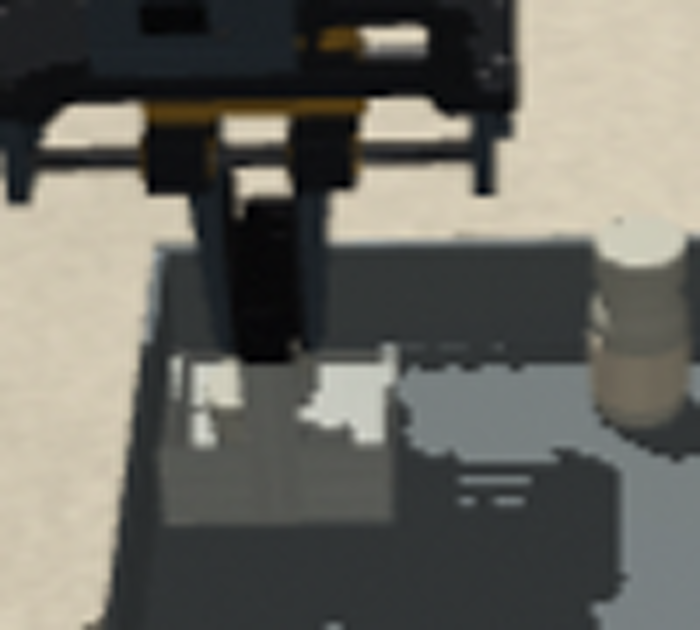

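>>> {"op": "arm_command", "data": {
  "deltas": [
    [0, [0.1, 1, 0], 0],
    [0, [0.2, 2, 0], 0],
    [0, [0.2, 2, 0], 0]
  ]
}}

```text
time_s: 10.1
ee_pos: [514.9, 34.7, 79.1]
ee_rot: [30.6, 89.8, -65.6]
force: [-0.1, -5.7, 6.6]
gripper_width: 19.9
```

>>> {"op": "arm_command", "data": {
  "deltas": [
    [0, [0.1, 1, 0], 0],
    [0, [0.2, 2, 0], 0],
    [0, [0.2, 2, 0], 0]
  ]
}}

```text
time_s: 10.4
ee_pos: [515.0, 35.1, 79.3]
ee_rot: [16.4, 89.7, -79.8]
force: [-1.5, -10.2, 9.6]
gripper_width: 20.0
```

Wall contact is clear: −10 N, and the TCP stalled at y≈35. I relax the push and lift slowly along the wall.

>>> {"op": "arm_command", "data": {
  "deltas": [
    [0, [-0.2, -1.5, 0], 0],
    [0, [-0.4, -3.5, 0.5], 0],
    [0, [-0.4, -3.5, 1], 0],
    [0, [-0.4, -3.5, 2], 0],
    [0, [-0.4, -3.5, 4], 0],
    [0, [-0.4, -3.5, 7], 0],
    [0, [-0.4, -3.5, 10], 0],
    [0, [-0.4, -3.5, 13], 0],
    [0, [-0.4, -3.5, 16], 0],
    [0, [-0.4, -3.5, 18], 0],
    [0, [-0.4, -3.5, 19], 0],
    [0, [-0.4, -3.5, 19], 0]
  ],
  "grip_force": 55
}}

```text
time_s: 11.6
ee_pos: [514.4, 34.5, 97.2]
ee_rot: [63.2, 90.0, -33.2]
force: [-0.1, -3.7, -2.2]
gripper_width: 19.6
```

```bash
python3 look.py p8
python3 - <<'E'
from h import *
f=grab("side"); save(f,"p8s.png",(215,140,315,230),7)
E
```

```text
11.6 [514.42908022  34.52340485  97.19961293] -6.355205940555597 [-0.05413742 -3.67801592 -2.22249518] [-0.72356329  0.19387352  0.0358355 ] 19.57677290654995
[94.73641283 61.06323488]
```

View pics/p8s.png

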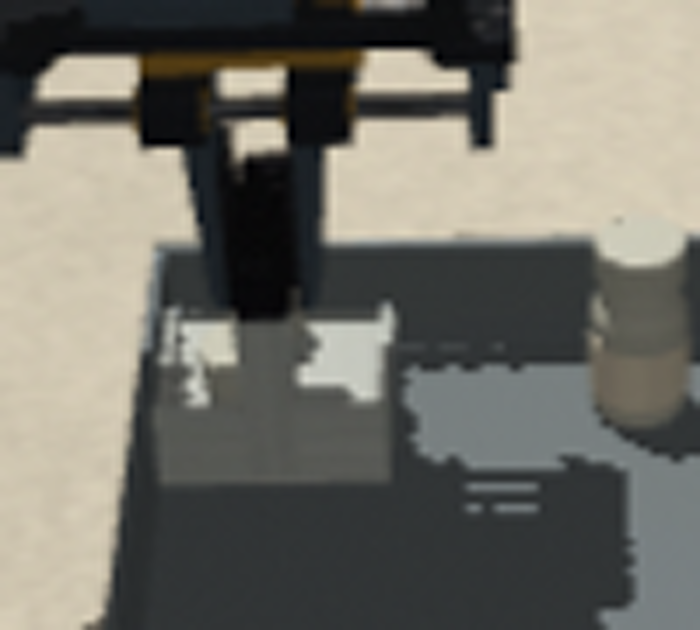

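View pics/p8.png

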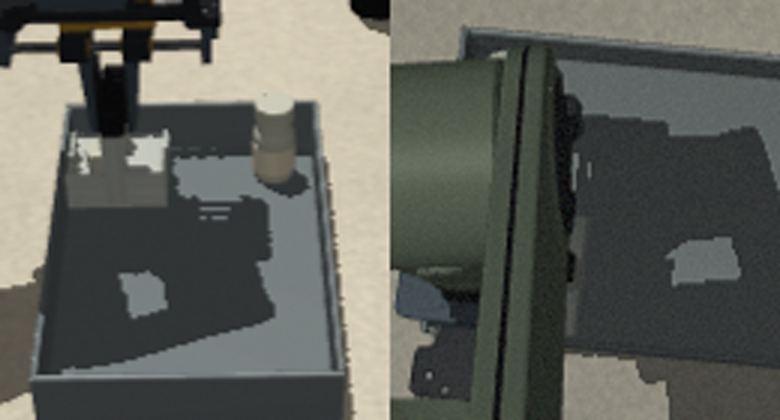

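>>> {"op": "arm_command", "data": {
  "deltas": [
    [0, [-0.1, -0.7, 0], 0],
    [0, [-0.1, -1.4, 0], 0],
    [0, [-0.2, -2, 0], 0],
    [0, [-0.2, -2, 0], 0],
    [0, [-0.2, -2, 0], 0]
  ]
}}

```text
time_s: 12.25
ee_pos: [514.2, 32.8, 97.0]
ee_rot: [154.4, 90.0, 58.0]
force: [-0.3, 0.1, -2.8]
gripper_width: 19.5
```

```bash
python3 look.py p9
```

```text
12.25 [514.19332377  32.82623541  96.98661533] -6.371316073850287 [-0.26714125  0.05200802 -2.81947911] [-0.11068166  0.08423183 -0.00789274] 19.488899428366626
[93.02358079 61.10983544]
```

The hanging weight is 2.8 N against 2.16 N for the empty scoop, which suggests both jars are in. I lift and look.

>>> {"op": "arm_command", "data": {
  "deltas": [
    [0, [0, 0, 2], 0],
    [0, [0, 0, 5], 0],
    [0, [0, 0, 10], 0],
    [0, [0, 0, 16], 0],
    [0, [0, 0, 22], 0],
    [0, [0, 0, 28], 0],
    [0, [0, 0, 34], 0],
    [0, [0, 0, 40], 0],
    [0, [0, 0, 46], 0],
    [0, [0, 0, 52], 0],
    [0, [0, 0, 58], 0],
    [0, [0, 0, 64], 0],
    [0, [0, 0, 70], 0],
    [0, [0, 0, 76], 0],
    [0, [0, 0, 82], 0],
    [0, [0, 0, 88], 0],
    [0, [0, 0, 93], 0],
    [0, [0, 0, 97], 0],
    [0, [0, 0, 99], 0],
    [0, [0, 0, 100], 0]
  ]
}}

```text
time_s: 14.35
ee_pos: [514.1, 32.7, 197.1]
ee_rot: [104.6, 90.0, 8.2]
force: [-0.8, -0.0, -2.6]
gripper_width: 19.6
```

```bash
python3 look.py p10;  python3 - <<'E'
from h import *
f=grab("side"); save(f,"p10s.png",(205,100,315,220),5)
E
```

```text
14.35 [514.13697158  32.67224827 197.13130249] -6.360859490495793 [-0.79400673 -0.02444914 -2.55804833] [-0.11396191  0.07434944 -0.01833329] 19.646013958424888
[92.86430574 61.14881069]
```

View pics/p10s.png

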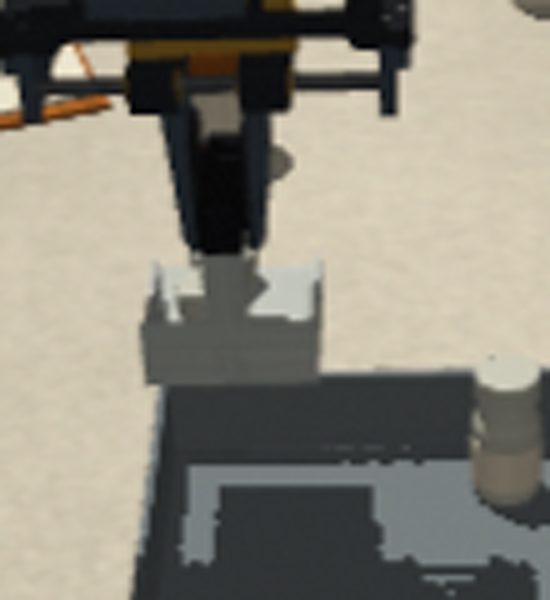

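View pics/p10.png

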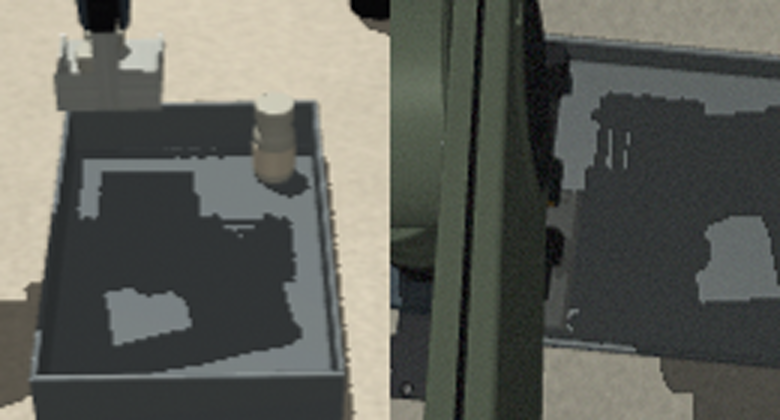

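The lifted picture shows the tote corner empty, with floor visible around crop (200,510) and no jar left behind. The counter beyond the +x end is clear up to the brown bottle, so I carry the scoop 140 mm forward gently.

>>> {"op": "arm_command", "data": {
  "deltas": [
    [0, [0.2, 2, 0], 0],
    [0, [0.6, 5, 0], 0],
    [0, [1, 9, 0], 0],
    [0, [1.6, 14, 0], 0],
    [0, [2.2, 20, 0], 0],
    [0, [3.1, 28, 0], 0],
    [0, [4.1, 37, 0], 0],
    [0, [5.2, 47, 0], 0],
    [0, [6.4, 58, 0], 0],
    [0, [7.7, 69, 0], 0],
    [0, [8.9, 80, 0], 0],
    [0, [10, 90, 0], 0],
    [0, [11.1, 100, 0], 0],
    [0, [12.1, 109, 0], 0],
    [0, [13, 117, 0], 0],
    [0, [13.8, 124, 0], 0],
    [0, [14.4, 130, 0], 0],
    [0, [15, 135, 0], 0],
    [0, [15.3, 138, 0], 0],
    [0, [15.5, 140, 0], 0]
  ]
}}

```text
time_s: 16.5
ee_pos: [529.7, 172.8, 197.0]
ee_rot: [32.8, 90.0, -63.6]
force: [-0.9, -0.5, -3.2]
gripper_width: 19.7
```

Run:
```python
from h import *
s,R,a=tool(); print(s["time_s"],s["ee_pos"],a,s["force"]); b=np.load("bin.npy"); print(tobin(s["ee_pos"],b))
f=grab("side"); save(f,"p11s.png",(150,60,350,210),3.5)
g=grab("top"); save(g,"p11t.png",(0,100,300,300),2.6)
```

```text
16.5 [529.67013173 172.8239387  196.97006934] -6.3578713157070075 [-0.85560568 -0.49840103 -3.18140284]
[233.87413309  61.21193669]
```

View pics/p11s.png

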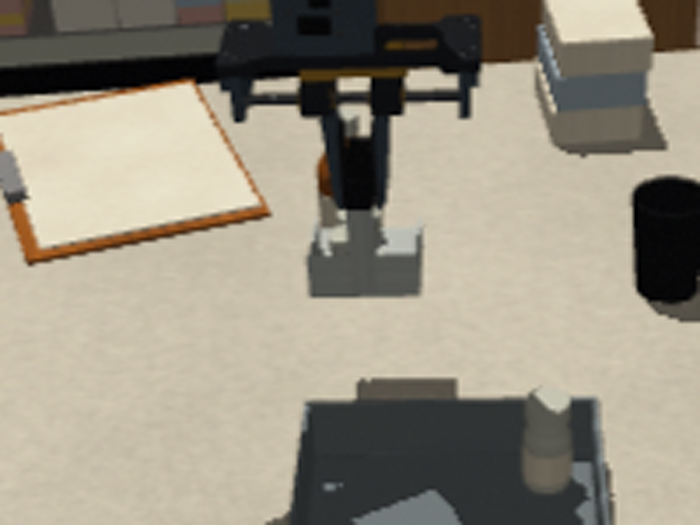

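View pics/p11t.png

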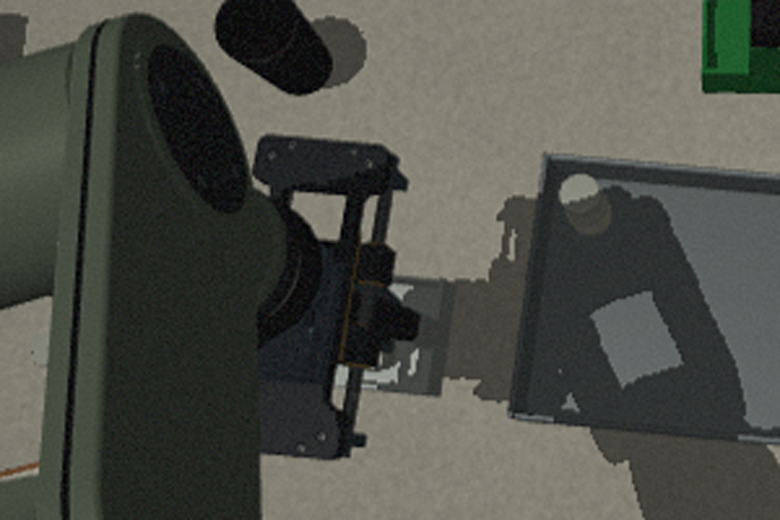

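The spot is clear: nothing lies under or beside the scoop, and the brown bottle is well beyond it. I lower.

>>> {"op": "arm_command", "data": {
  "deltas": [
    [0, [0, 0, -2], 0],
    [0, [0, 0, -6], 0],
    [0, [0, 0, -12], 0],
    [0, [0, 0, -20], 0],
    [0, [0, 0, -28], 0],
    [0, [0, 0, -36], 0],
    [0, [0, 0, -44], 0],
    [0, [0, 0, -52], 0],
    [0, [0, 0, -60], 0],
    [0, [0, 0, -68], 0],
    [0, [0, 0, -76], 0],
    [0, [0, 0, -84], 0],
    [0, [0, 0, -91], 0],
    [0, [0, 0, -98], 0],
    [0, [0, 0, -104], 0],
    [0, [0, 0, -109], 0],
    [0, [0, 0, -113], 0],
    [0, [0, 0, -116], 0],
    [0, [0, 0, -118], 0],
    [0, [0, 0, -119], 0]
  ]
}}

```text
time_s: 18.6
ee_pos: [529.7, 172.7, 77.9]
ee_rot: [103.2, 90.0, 6.8]
force: [0.2, 0.6, -2.5]
gripper_width: 19.4
```

>>> {"op": "arm_command", "data": {
  "deltas": [
    [0, [0, 0, -1], 0],
    [0, [0, 0, -2], 0],
    [0, [0, 0, -3], 0],
    [0, [0, 0, -3], 0]
  ]
}}

```text
time_s: 19.0
ee_pos: [529.6, 172.6, 74.9]
ee_rot: [7.3, 90.0, -89.1]
force: [0.5, 0.3, -2.2]
gripper_width: 19.7
```

Run:
```python
from h import *
s,R,a=tool(); print(s["time_s"],s["ee_pos"],a,s["force"],s["torque"])
f=grab("side"); save(f,"p12s.png",(180,80,320,200),5)
g=grab("top"); save(g,"p12t.png",(60,130,260,280),3.9)
```

```text
19.0 [529.61079219 172.62954851  74.91573526] -6.361862171550342 [ 0.48507385  0.30553609 -2.19066022] [-0.11516016  0.0009649   0.00420926]
```

View pics/p12s.png

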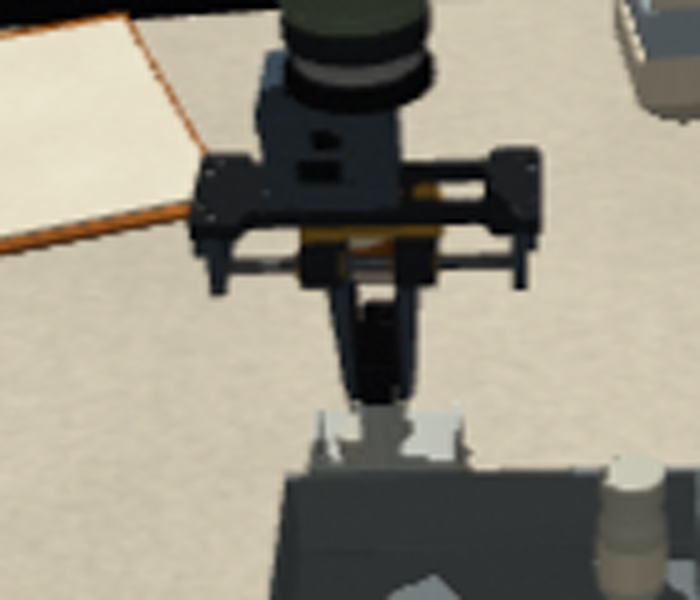

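View pics/p12t.png

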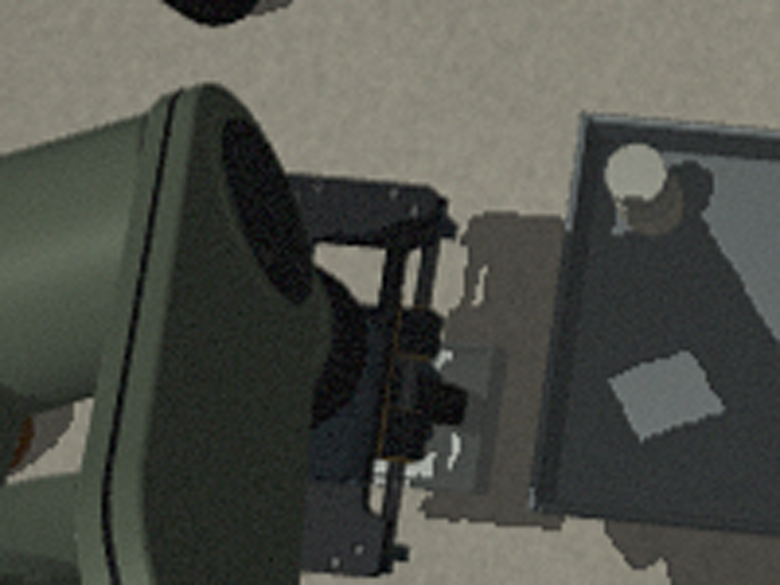

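Still about 1 mm off the counter. I lower in small steps.

>>> {"op": "arm_command", "data": {
  "deltas": [
    [0, [0, 0, -0.5], 0],
    [0, [0, 0, -1], 0],
    [0, [0, 0, -1], 0]
  ]
}}

```text
time_s: 19.4
ee_pos: [529.7, 172.7, 74.0]
ee_rot: [94.0, 90.0, -2.4]
force: [0.3, -0.2, -2.7]
gripper_width: 19.9
```

>>> {"op": "arm_command", "data": {
  "deltas": [
    [0, [0, 0, -0.5], 0],
    [0, [0, 0, -0.7], 0],
    [0, [0, 0, -0.7], 0]
  ]
}}

```text
time_s: 19.7
ee_pos: [529.7, 172.7, 74.0]
ee_rot: [107.7, 90.0, 11.4]
force: [-2.5, -1.0, 5.2]
gripper_width: 19.4
```

Contact is made (+5 N up). I ease the press, open gently, then rise.

>>> {"op": "arm_command", "data": {
  "deltas": [
    [0, [0, 0, 0.5], 0],
    [0.3, [0, 0, 0.5], 0],
    [0.4, [0, 0, 0.5], 0],
    [0.5, [0, 0, 0.5], 0],
    [0.5, [0, 0, 0.5], 0],
    [0.5, [0, 0, 0.5], 0],
    [0.5, [0, 0, 0.5], 0],
    [0.5, [0, 0, 10], 0],
    [0.5, [0, 0, 30], 0],
    [0.5, [0, 0, 60], 0],
    [0.5, [0, 0, 100], 0],
    [0.5, [0, 0, 130], 0],
    [0.5, [0, 0, 130], 0]
  ]
}}

```text
time_s: 21.0
ee_pos: [532.3, 173.5, 208.9]
ee_rot: [113.3, 89.4, 16.9]
force: [0.9, 0.0, 0.1]
gripper_width: 45.6
```

>>> {"op": "arm_command", "data": {
  "deltas": [
    [0.5, [-40, 100, 30], 0],
    [0.5, [-60, 200, 30], 0],
    [0.5, [-80, 250, 30], 0],
    [0.5, [-80, 250, 30], 0],
    [0.5, [-80, 250, 30], 0],
    [0.5, [-80, 250, 30], 0],
    [0.5, [-80, 250, 30], 0],
    [0.5, [-80, 250, 30], 0]
  ]
}}

```text
time_s: 21.8
ee_pos: [449.7, 421.5, 232.7]
ee_rot: [-6.5, 89.9, -102.8]
force: [0.0, -0.9, -0.2]
gripper_width: 45.8
```

Run:
```python
from h import *
s,R,a=tool(); print(s["time_s"],s["ee_pos"],a,s["force"],s["gripper_width"])
f=grab("side"); save(f,"p13s.png",(180,80,320,200),5); np.save("side13.npy",f,allow_pickle=True)
g=grab("top"); save(g,"p13t.png",(80,140,240,270),4.5); np.save("top13.npy",g,allow_pickle=True)
for x in (f,g):
  for d in cams.silhouettes(x,"jar_a"): print(round(d["conf"],2),np.round(d["centre"]),d["region"].sum())
```

```text
21.8 [449.68426463 421.49827472 232.74690382] -6.355002067657203 [ 0.04250825 -0.86541137 -0.21301901] 45.758318542063165
0.6 [163. 241.] 161
```

View pics/p13s.png

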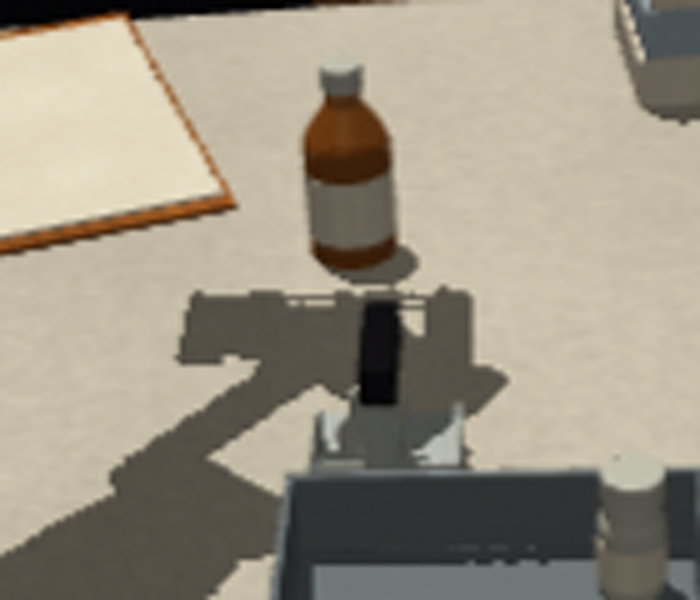

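View pics/p13t.png

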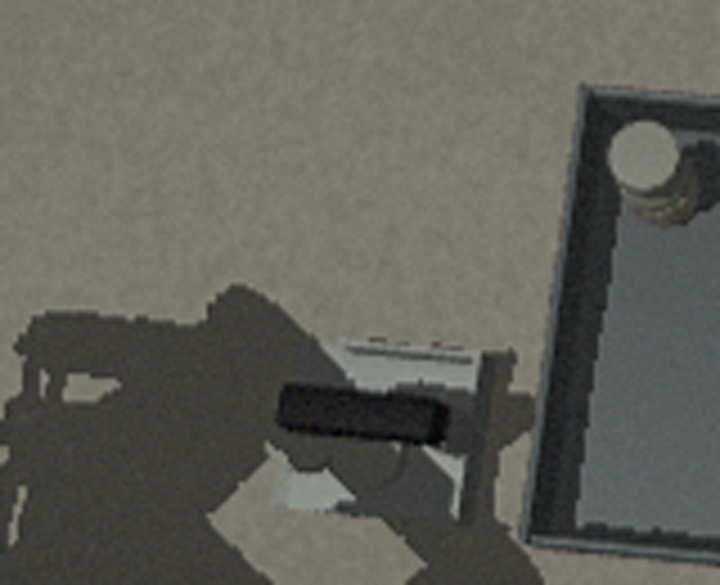

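The scoop is released and stands clear of the tote. Two round lids show in shadow at about (310,455) and (380,465) in the top crop. I move the arm off so its shadow clears, then check positions.

>>> {"op": "arm_command", "data": {
  "deltas": [
    [0.5, [-290, 130, 30], 0],
    [0.5, [-290, 130, 30], 0],
    [0.5, [-290, 130, 30], 0],
    [0.5, [-290, 130, 30], 0],
    [0.5, [-290, 130, 30], 0],
    [0.5, [-290, 130, 30], 0],
    [0.5, [-290, 130, 30], 0],
    [0.5, [-290, 130, 30], 0],
    [0.5, [-290, 130, 30], 0],
    [0.5, [-290, 130, 30], 0]
  ]
}}

```text
time_s: 23.0
ee_pos: [161.2, 551.8, 263.1]
ee_rot: [44.3, 90.0, -52.1]
force: [0.7, -0.4, -0.2]
gripper_width: 45.8
```

Run:
```python
from h import *
s,R,a=tool(); print(s["time_s"],s["ee_pos"],s["gripper_width"])
g=grab("top"); np.save("top14.npy",g,allow_pickle=True)
im=np.clip(g["img"].astype(float)*1.6,0,255).astype(np.uint8); save({"img":im},"p14t.png",(120,200,210,270),8)
f=grab("side"); im=np.clip(f["img"].astype(float)*1.3,0,255).astype(np.uint8); save({"img":im},"p14s.png",(230,130,290,180),12)
for x in (f,g):
  for d in cams.silhouettes(x,"jar_a"): print(round(d["conf"],2),np.round(d["centre"]),d["region"].sum())
```

```text
23.0 [161.18167573 551.8465581  263.11777026] 45.822925451266855
0.41 [249. 168.] 35
0.72 [162. 240.] 175
0.41 [147. 237.] 105
```

View pics/p14t.png

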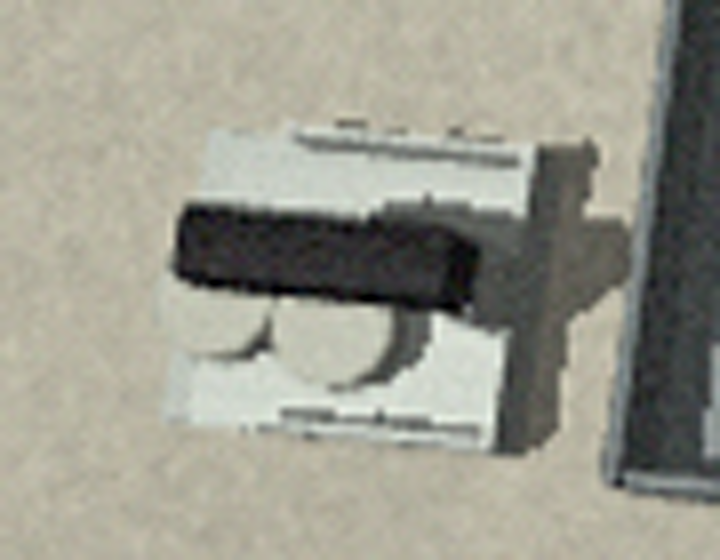

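View pics/p14s.png

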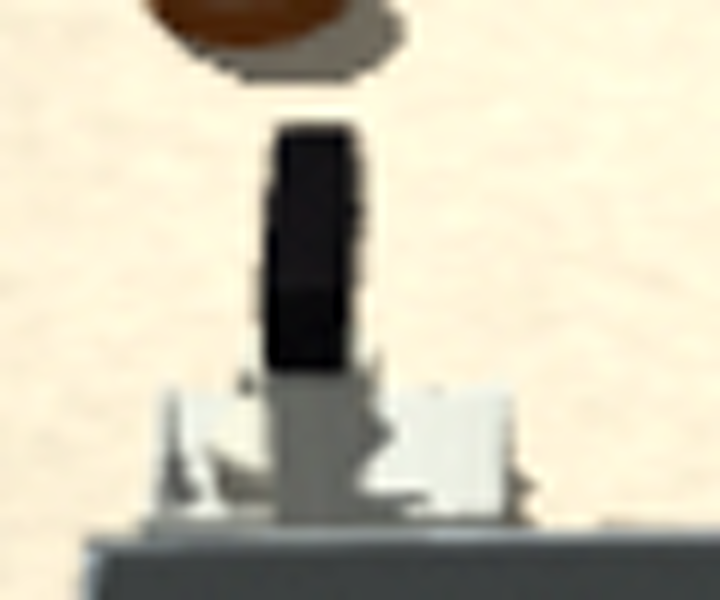

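Run:
```python
from h import *
g=np.load("top14.npy",allow_pickle=True).item(); T=lambda P:np.array(P,float)/8+[120,200]-.5+.06
st=T([(210,130),(165,420),(535,143),(497,452),(183,204),(175,278)])
Ls=[(50,-41,1),(50,41,1),(-50,-41,31),(-50,41,31),(20,-10,96),(20,10,96)]
s,r=fit([(g,Ls,st)],[540,190,1.46]); print(s[:2],np.degrees(s[2]),r.round(1).tolist())
b=np.load("bin.npy"); print("bin frame",tobin(s,b))
for n,p in(("a",(207,297)),("b",(330,325))):
    P=atz(g,*T(p),24.5); print(n,P.round(1),tobin(P,s).round(1))
```

```text
[530.47693484 185.54499754] 83.92919695064967 [[0.1, 0.1], [-0.1, 0.5], [0.8, 0.2], [0.2, -0.3], [-0.2, -0.6], [-0.8, 0.1]]
bin frame [246.60637975  61.81705168]
a [526.9 221.5  24.5] [35.4  7.3]
b [518.9 188.2  24.5] [ 1.4 11.8]
```

Both jars are in the pan, at scoop-frame (35,7) and (1,12) mm. The scoop sits flat at tote x=247 mm. I hand in.

```bash
python3 -c "
from workcell import env
print(env.job_done()); print(env.state()['time_s'])"
```

```text
the job is handed in; nothing more can be done
None
the job is handed in; nothing more can be done
```

The scoop is standing on the counter beyond the tote's +x end with both jars in it, released, and the job is handed in. I got no verdict back. I pinched the small grey scoop by its handle and ran it along the floor of the tote. At the end wall (about 10 N of contact) I lifted straight up, carried it over, set it down and moved the arm away. The gripper came near the jars only while holding the handle, and they were moved only by the scoop.

- **Placement:** the scoop's origin is at tote x ≈ 247 mm, where 195 mm or more was needed. It fits a flat pose to under 1 px.
- **Jars:** they are at about (35, 7) and (1, 12) mm in the scoop's frame, inside the limits. Jar_a's lid is partly hidden by the handle, so its figure is less certain, but it has roughly 15 mm to spare at the lip.
- **Weight:** the lifted scoop read 2.6 to 2.8 N, which fits the scoop plus two jars (2.65 N).
- **Time:** about 23 s were used of the 51 s allowed.
- **Disagreements:** the top and side cameras differed by about 4 mm on the tote's position, so I used wall contact to find the end wall. The jar detector also gave one weak hit (0.41) in the side view, where the handle largely hides the jars. I relied on the top view, where both lids show in the pan.

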